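# Lay the micropipette in its V-notched bench rest

## Task

The micropipette has been left lying on the bench top. Pick it up by its handle and lay it lengthwise in both V notches of the blue wire pipette rest, the grip point of the handle over the middle of the rest, then let go and leave it lying there. Set it down, do not drop it in, and leave the felt marker where it lies.

Things in the scene. Friction and masses are not known exactly. Their poses are not given: they have to be found in the camera images.
- pipette: White micropipette, blue plunger knob, 202 mm long, about 85 g. Origin at bench level under mid-length; long axis = its y: +y to the knob, -y to the pointed tip. Round handle, axis 14 mm above the underside, 25 mm thick at y=-18 mm growing to 28 mm at y=+61 mm; from y=-18 it tapers to a point at y=-101. Finger stop 30 mm wide at y=+22 to +32. Balances near y=+8 mm.
- pipette_grip (a point): Grip point of the micropipette: on the axis of its handle (26 mm thick here) near the balance point, 8 mm from its origin towards the knob, 14 mm above the underside. Axes as the pipette's. Grip here from above, fingers closing along the pipette's x.
- rest: Fixed pipette rest: dark base plate 92x100 mm, 10 mm high, with two equal blue wire V cradles (wire 7 mm) across y at y=-38 and +38 mm, free between. Origin at bench level under its middle. The pipette lies along the rest's y, either way round. V: wire centre 50 mm high at x=0, rising to horns at x=+-34, 90 mm high; mouth 55 mm. Seated, the grip point is about 74 mm above the bench, tip 3 deg low.
- marker: Felt marker, white with a red cap, 135 mm long, 17 mm thick, lying on the bench: a bystander. Origin at bench level under its middle, y along its length.

How it is judged:
By the outcome, as a careful person would: the job done as asked, in the order asked, and still so for the second after the job is handed in, with the robot touching nothing.
It also fails if it takes over 35 s, if anything falls off the work surface, if the arm or the gripper's body presses on something with over 40 N, if the wrist force passes 120 N, or if a joint passes its speed limit or range.

## Robot

A 6-joint arm with a two-finger parallel gripper is mounted at the origin on a cart in front of the work surface, level with it; the furniture and walls round the work are solid. World frame = base frame: x ahead of the robot, y to its left, z up, the work surface at z = 0. Lengths are in m, angles in rad, forces in N, time in s.
With the tool pointing down it reaches from about 0.375 to 0.9 m from the base axis. Payload 3.1 kg.
Tool frame: the origin (TCP) lies midway between the tips of the shut fingers; the grasp point (between the pads) lies 19 mm behind it; z points along the fingers, x is the direction in which the jaws open and shut, and the axes are right-handed (so a half turn about z gives the same grasp; the last joint's range is limited). The gripper opens to 87 mm and grips with 3 to 60 N. Pads are 19 mm wide; open, the fingers measure 117 mm over their backs; the gripper's body (75 mm by 190 mm) begins 51 mm behind the grasp point.
Start: joints at [-1.337, 0.527, 1.433, -0, 1.181, -0.178], TCP at [0.25, -0.573, 0.223] pointing down, gripper open.
Joint ranges: [-3.08, 3.08], [-0.75, 2.2], [0.22, 2.44], [-1.43, 4.57], [0, 2.65], [-2.85, 2.85]. Speed limits (rad/s): [2.79, 2.79, 3.14, 3.14, 3.14, 3.14].

## Interface

Orientations are given as a unit quaternion [x, y, z, w].
In Python, from rig import * gives the robot as it stands.
- The arm moves only by the tool drive_tool, never from a script. Its argument "plan" is a list of rows, each an object with "offset": the shift along the tool's x, y, z in cm, a list of three; "delta_rot": the turn, a rotation vector about the tool's x, y, z in degrees, a list of three; "jaw": the finger opening in cm, from 0 to 8.7. In form: [{"offset": [dx, dy, dz], "delta_rot": [wx, wy, wz], "jaw": jaw}, ...]. A call has exactly 8 rows; each row is the pose to reach, as a shift and turn from the pose commanded when the call began, along the tool's axes at that moment; what a row does not reach only later rows make up. A row lasts 1/12 s, in which the tool goes at most 41.7 mm and 7.16 degrees, less where a joint would pass 70% of its speed; a pose out of reach is approached as far as the arm can. A call with a gripper value outside its range is refused whole. The fingers move at their own pace and stop on an object; "squeeze" is the grip in N (left out, the last holds). Time passes only in rows, so rows that repeat a pose let the fingers close, or fill a call up. It gives the time, the measured TCP pose, the force and the opening at its end, in the units of the state.
- get_obs(): the state, without advancing time (a new reading comes with each control period).
- camera(name): name is "scene" or "top" or "wrist"; returns the picture (420x560x3 uint8, red, green, blue); there is no depth.
- calibration(name): a dict with "K" (3x3 intrinsics, pixels), "pose" (4x4, takes a point from camera to world coordinates); the wrist camera has in their place "tool_from_camera" (4x4, takes a point from camera to tool coordinates, whose origin is the TCP and whose axes are the tool frame's). Camera axes: x right, y down, z forward; pixel columns grow to the right and rows downward; lengths in m; the calibration is good to about 2 mm. A picture is of the moment at which its call begins: read the wrist's pose just before it. calibration takes no time and is no camera call.
- hand_in(): hands the job in, once; it reports no verdict.
The state is a dict: "time": time; "q": joint angles; "joint_velocities": joint speeds; "joint_torque": joint torques, N m; "position": TCP position; "tool_rot": TCP orientation; "ft_force": force on the tool from outside, world axes, zero at the start; "moment": the same for the moment, N m; "grip_width": finger opening in m.
Only numpy, scipy, OpenCV 4.12 (cv2) and the standard library are available. Lean on these libraries where they do the work, as an engineer would, in place of code of your own. Each camera call takes 0.05 s, during which the arm holds its last target.

## Working session

There is one attempt and no reset: what is moved stays moved. The work goes in short steps, Python scripts to look and compute and a tool call to move; the robot and the scene stay as the last step left them, time stands still between calls to the robot, and variables do not carry over. Pictures are saved under pics/ and viewed, and the job is handed in when it is done.

Besides the shell and the picture viewer there is one more tool, called by a JSON object that holds its "method" and its "body", one argument or row to a line. drive_tool: Moves the arm, as the interface text tells. Its arguments: {"type":"object","properties":{"plan":{"type":"array","items":{"type":"object","properties":{"offset":{"type":"array","items":{"type":"number"}},"delta_rot":{"type":"array","items":{"type":"number"}},"jaw":{"type":"number"}}}},"squeeze":{"type":"number"}},"required":["plan"]}

```bash
mkdir -p pics
cat > h.py <<'E'
from rig import *
import numpy as np, cv2
from scipy.spatial.transform import Rotation as R
def ray(cal,u,v,pose=None):
    T=cal["pose"] if pose is None else pose
    d=np.linalg.inv(cal["K"])@[u,v,1.]; return T[:3,3],T[:3,:3]@d
def onz(cal,u,v,z,pose=None):
    o,d=ray(cal,u,v,pose); return o+d*(z-o[2])/d[2]
def proj(cal,p,pose=None):
    T=np.array(cal["pose"] if pose is None else pose); q=np.linalg.inv(T)@np.r_[p,1]; k=cal["K"]@q[:3]; return k[:2]/k[2]
E
python3 - <<'E'
from h import *
o=get_obs(); print(o)
for n in ("top","scene"):
    im=camera(n); np.save(f"pics/{n}0.npy",im); cv2.imwrite(f"pics/{n}0.png",im[:,:,::-1]); c=calibration(n); print(n,np.round(c["K"],1).tolist(),np.round(c["pose"],3).tolist())
E
```

```text
{'time': 0.0, 'q': array([-1.33750305e+00,  5.28443678e-01,  1.43387160e+00, -1.44482811e-05,
        1.18140033e+00, -1.78510318e-01]), 'joint_velocities': array([ 0.00128573,  0.00018175,  0.00130445, -0.00046981, -0.00103516,
       -0.00065431]), 'joint_torque': array([-5.03573665e-04, -4.40045357e+01, -1.76593155e+01,  6.33445289e-02,
        5.83299925e-02, -1.69665982e-04]), 'position': array([ 0.25001294, -0.5720332 ,  0.22159522]), 'tool_rot': array([ 8.36739580e-01, -5.47599989e-01, -7.75448401e-04, -7.24890540e-04]), 'ft_force': array([ 0.5810387 , -0.17247841, -0.05847109]), 'moment': array([ 0.00919002,  0.04826223, -0.01334363]), 'grip_width': 0.08689007889974643}
top [[544.1, 0.0, 282.6], [0.0, 544.1, 212.8], [0.0, 0.0, 1.0]] [[0.022, -0.994, 0.111, 0.413], [-1.0, -0.02, 0.022, 0.152], [-0.019, -0.111, -0.994, 0.896], [0.0, 0.0, 0.0, 1.0]]
scene [[411.0, 0.0, 272.5], [0.0, 411.0, 209.2], [0.0, 0.0, 1.0]] [[-0.591, -0.577, 0.564, 0.037], [-0.806, 0.425, -0.411, 0.514], [-0.003, -0.697, -0.717, 0.661], [0.0, 0.0, 0.0, 1.0]]
```

View pics/top0.png

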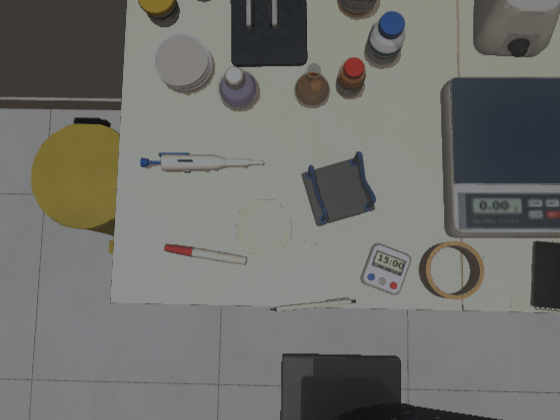

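View pics/scene0.png

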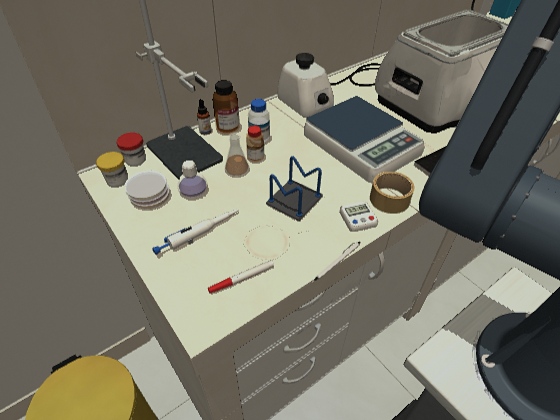

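The top view shows the pipette with its knob at about (142,162) and its tip at (264,162). The rest is near (338,190), and the marker runs (165,248) to (246,261). I'll zoom in and measure.

Run:
```python
from h import *
im=np.load("pics/top0.npy"); c=calibration("top")
s=np.load("pics/scene0.npy")
a=cv2.resize(im[130:240,125:395],None,fx=2.9,fy=2.9,interpolation=cv2.INTER_CUBIC)
b=cv2.resize(s[140:265,140:340],None,fx=2,fy=2,interpolation=cv2.INTER_CUBIC)
out=np.zeros((a.shape[0]+b.shape[0],800,3),np.uint8); out[:a.shape[0],:a.shape[1]]=a; out[a.shape[0]:,:b.shape[1]]=b
cv2.imwrite("pics/z0.png",out[:,:,::-1])
hsv=cv2.cvtColor(im,cv2.COLOR_RGB2HSV)
print(hsv[162,150:260:12].tolist(),hsv[140,200].tolist(), hsv[190,338].tolist())
# rest base+wire
m=((hsv[...,2]<110)).astype(np.uint8); m[:140]=0;m[235:]=0;m[:,:290]=0;m[:,395:]=0
m2=cv2.morphologyEx(m,cv2.MORPH_OPEN,np.ones((3,3)))
ct=max(cv2.findContours(m2,0,2)[0],key=cv2.contourArea); print(cv2.minAreaRect(ct))
blue=cv2.inRange(hsv,(100,110,40),(125,255,255)); 
n,l,st,ce=cv2.connectedComponentsWithStats(blue)
for i in range(1,n):
    if st[i,4]>15: print(st[i].tolist(),ce[i].round(1).tolist())
cv2.imwrite("pics/m0.png",np.hstack([m*255,blue])[130:240])
```

```text
[[109, 163, 114], [109, 14, 147], [109, 14, 148], [115, 12, 131], [110, 15, 149], [113, 14, 149], [42, 9, 143], [113, 14, 148], [114, 9, 146], [110, 5, 144]] [39, 13, 142] [30, 4, 69]
((338.6789245605469, 188.09634399414062), (61.30088424682617, 65.03640747070312), 73.3007583618164)
[380, 12, 24, 23, 449] [391.7, 23.0]
[159, 153, 29, 3, 33] [172.2, 153.2]
[140, 159, 20, 8, 79] [147.0, 162.2]
[368, 274, 6, 6, 27] [370.7, 276.4]
```

View pics/z0.png

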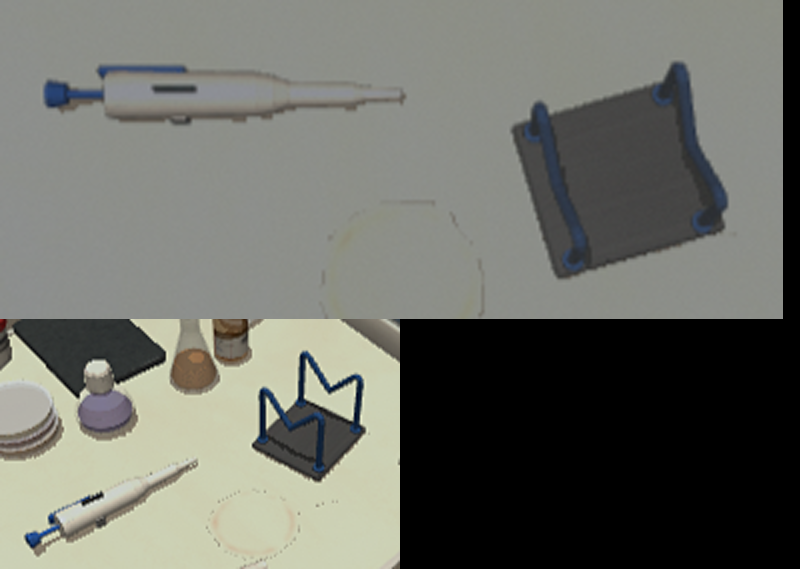

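The zoom shows the pipette's knob pointing to image left, with its blue ejector bar on the upper side. The rest has two V wires on a dark plate, tilted about 15°. Next I'll segment both.

Run:
```python
from h import *
im=np.load("pics/top0.npy"); c=calibration("top")
lab=cv2.cvtColor(im,cv2.COLOR_RGB2LAB).astype(int)
print("bench lab",lab[140,200],lab[175,230],"pip",lab[162,190],lab[162,225])
bg=np.median(lab[140:150,170:280].reshape(-1,3),0)
m=((np.abs(lab-bg)[...,1:].sum(2)>=4)|(np.abs(lab-bg)[...,0]>25)).astype(np.uint8)
m[:145]=0;m[185:]=0;m[:,:130]=0;m[:,280:]=0
m=cv2.morphologyEx(m,cv2.MORPH_CLOSE,np.ones((3,3)))
n,l,st,ce=cv2.connectedComponentsWithStats(m); i=1+np.argmax(st[1:,4]); print(st[i],ce[i])
mp=l==i
mids=[]
for x in range(st[i,0],st[i,0]+st[i,2],6):
    ys=np.where(mp[:,x])[0]; print(x,ys.min(),ys.max(),end=' | ')
print()
# knob centroid & tip -> z .014
hsv=cv2.cvtColor(im,cv2.COLOR_RGB2HSV)
for u,v in [(st[i,0]-.5,162.2),(st[i,0]+st[i,2]-.5,162.5)]: print(onz(c,u,v,.014).round(4))
# plate
d=((hsv[...,1]<60)&(hsv[...,2]<95)).astype(np.uint8); d[:145]=0;d[235:]=0;d[:,:295]=0;d[:,:][:,385:]=0
n,l,st,ce=cv2.connectedComponentsWithStats(d); i=1+np.argmax(st[1:,4]); print(st[i],ce[i])
ys,xs=np.where(l==i); hull=cv2.convexHull(np.c_[xs,ys].astype(np.float32)); print(cv2.minAreaRect(hull), cv2.approxPolyDP(hull,4,True).reshape(-1,2).tolist())
W=np.array([onz(c,p[0],p[1],.010)[:2] for p in hull.reshape(-1,2)],np.float32)
r=cv2.minAreaRect((W*1000).astype(np.float32)); print("plate mm",r)
v=im.copy(); v[mp]=(255,0,0); v[l==i]=(0,255,0)
cv2.imwrite("pics/seg.png",cv2.resize(v[130:240,125:395],None,fx=2.9,fy=2.9,interpolation=0)[:,:,::-1])
```

```text
bench lab [150 126 131] [152 126 130] pip [135 128 125] [152 128 126]
[ 140  152  125   21 1433] [191.63642708 162.20307048]
140 158 166 | 146 158 168 | 152 161 165 | 158 154 164 | 164 152 170 | 170 152 171 | 176 152 171 | 182 152 171 | 188 153 172 | 194 155 170 | 200 155 170 | 206 155 171 | 212 155 169 | 218 156 170 | 224 158 167 | 230 161 166 | 236 161 166 | 242 161 166 | 248 164 165 | 254 161 164 | 260 161 164 | 
[0.5913 0.41   0.014 ]
[0.5946 0.2027 0.014 ]
[ 302  152   74   74 2949] [338.09359105 191.58426585]
((337.1371765136719, 191.22232055664062), (59.4998779296875, 63.53377151489258), 68.80594635009766) [[374.0, 208.0], [317.0, 225.0], [302.0, 173.0], [356.0, 152.0]]
plate mm ((550.9129028320312, 82.5010986328125), (98.73481750488281, 104.18212890625), 21.27735710144043)
```

View pics/seg.png

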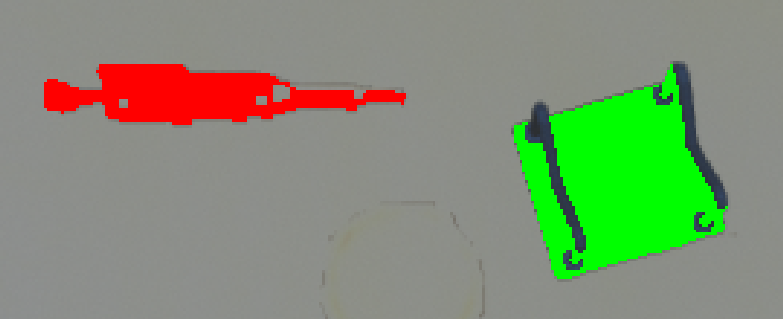

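Run:
```python
from h import *
im=np.load("pics/top0.npy"); c=calibration("top")
hsv=cv2.cvtColor(im,cv2.COLOR_RGB2HSV)
d=(hsv[...,2]<105)
def fit(px):
    W=np.array([onz(c,u,v,.010)[:2] for u,v in px],np.float32)*1000
    vx,vy,x,y=cv2.fitLine(W,cv2.DIST_HUBER,0,.01,.01).ravel(); 
    return np.array([x,y]),np.array([vx,vy]),np.degrees(np.arctan2(vy,vx))
top=[(u,np.where(d[145:,u])[0][0]+145-.5) for u in range(315,347) ]
bot=[(u,145+np.where(d[145:235,u])[0][-1]+.5) for u in range(322,370)]
lef=[(295+np.where(d[v,295:390])[0][0]-.5,v) for v in range(178,220)]
for n,p in (("top",top),("bot",bot),("left",lef)):
    print(n,fit(p), p[::8])
```

```text
top (array([594.4444,  93.7461], dtype=float32), array([ 0.30036846, -0.95382327], dtype=float32), np.float32(-72.52026)) [(315, np.float64(168.5)), (323, np.float64(166.5)), (331, np.float64(164.5)), (339, np.float64(161.5))]
bot (array([505.99545 ,  68.745255], dtype=float32), array([ 0.2983507, -0.9544563], dtype=float32), np.float32(-72.641426)) [(322, np.float64(224.5)), (330, np.float64(222.5)), (338, np.float64(219.5)), (346, np.float64(217.5)), (354, np.float64(215.5)), (362, np.float64(212.5))]
left (array([539.96954, 131.14563], dtype=float32), array([0.95256215, 0.30434406], dtype=float32), np.float32(17.718706)) [(np.float64(301.5), 178), (np.float64(304.5), 186), (np.float64(306.5), 194), (np.float64(308.5), 202), (np.float64(311.5), 210), (np.float64(313.5), 218)]
```

```bash
cat >> h.py <<'E'
RC=np.array([.5497,.0818,0]); RY=np.array([-.2985,.9544,0]); RX=np.array([.9544,.2985,0]); Z=np.array([0,0,1.])
def rest(x,y,z): return RC+RX*x+RY*y+Z*z
def todo(p,xang,tilt=0):
    """cm shift and turn (deg) in present tool axes to TCP p, tool x at yaw xang deg, z down"""
    o=get_obs(); T=R.from_quat(o["tool_rot"])
    a=np.radians(xang); X=np.array([np.cos(a),np.sin(a),0]); G=R.from_matrix(np.c_[X,np.cross(-Z,X),-Z])*R.from_rotvec([np.radians(tilt),0,0])
    print("t",round(o["time"],2),"pos",o["position"].round(4),"F",o["ft_force"].round(1),"w",round(o["grip_width"],4))
    print("offset cm",(T.inv().apply(np.array(p)-o["position"])*100).round(2),"rot",np.degrees((T.inv()*G).as_rotvec()).round(2))
E
python3 - <<'E'
from h import *
for n in("top","scene"):
    im=cv2.cvtColor(np.load(f"pics/{n}0.npy"),cv2.COLOR_RGB2BGR); c=calibration(n)
    big=cv2.resize(im,None,fx=4,fy=4,interpolation=cv2.INTER_CUBIC)
    for y in(-.038,.038):
        for x,z in((-.034,.09),(0,.05),(.034,.09)):
            p=proj(c,rest(x,y,z)); cv2.circle(big,tuple(int(k) for k in (p*4+2)),4,(0,0,255),-1)
    for p in([.5928,.3143,.014],[.5913+.001,.408,.014],[.5946,.205,.014]):
        q=proj(c,p); cv2.circle(big,tuple(int(k) for k in (q*4+2)),4,(0,255,0),-1)
    x0,y0=(130,130) if n=="top" else (150,140)
    cv2.imwrite(f"pics/v_{n}.png",cv2.resize(big[y0*4:(y0+120)*4,x0*4:(x0+260)*4],(800,370)))
a=cv2.imread("pics/v_top.png"); b=cv2.imread("pics/v_scene.png")
cv2.imwrite("pics/v.png",np.vstack([a,b])[:, :][:600] if 0 else cv2.resize(np.vstack([a,b]),(640,592)))
todo([.593,.314,.12],.9)
E
```

```text
t 0.1 pos [ 0.25   -0.5721  0.2217] F [-0.3  0.3 -0.5] w 0.0872
offset cm [-67.46 -66.9   10.31] rot [ -0.08   0.08 -67.3 ]
```

View pics/v.png

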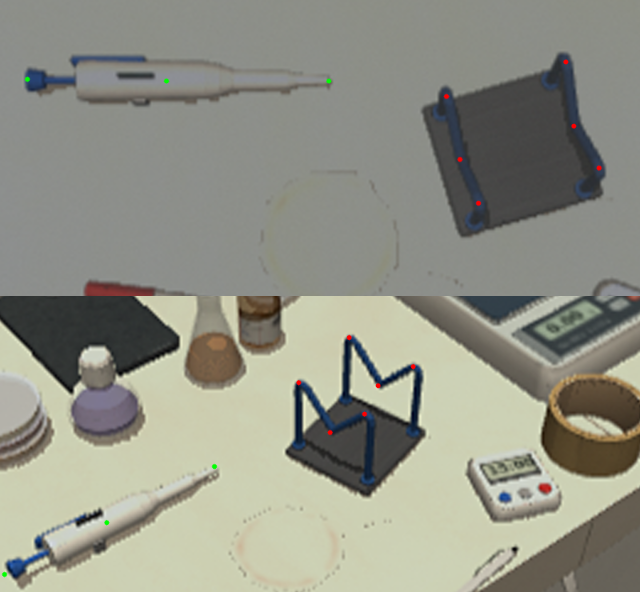

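The projected rest points sit on the wires in both views, and the pipette points agree too. Moving towards the pipette.

{"method": "drive_tool", "body": {
  "plan": [
    {"offset": [-1.2, -1.2, -0.5], "delta_rot": [0, 0, 0], "jaw": 8.7},
    {"offset": [-3.5, -3.5, -1], "delta_rot": [0, 0, 0], "jaw": 8.7},
    {"offset": [-6.2, -6.2, -1.5], "delta_rot": [0, 0, 0], "jaw": 8.7},
    {"offset": [-8.9, -8.9, -2], "delta_rot": [0, 0, 0], "jaw": 8.7},
    {"offset": [-11.6, -11.6, -2], "delta_rot": [0, 0, 0], "jaw": 8.7},
    {"offset": [-14.3, -14.3, -2], "delta_rot": [0, 0, 0], "jaw": 8.7},
    {"offset": [-17, -17, -2], "delta_rot": [0, 0, 0], "jaw": 8.7},
    {"offset": [-19.7, -19.7, -2], "delta_rot": [0, 0, 0], "jaw": 8.7}
  ]
}}

```text
time: 0.77
position: [0.352, -0.3113, 0.2423]
tool_rot: [0.837, -0.548, -0.0, -0.0]
ft_force: [0.3, -0.4, 0.5]
grip_width: 0.0867
```

{"method": "drive_tool", "body": {
  "plan": [
    {"offset": [-2.7, -2.7, 0], "delta_rot": [0, 0, -3], "jaw": 8.7},
    {"offset": [-5.4, -5.4, 0], "delta_rot": [0, 0, -8], "jaw": 8.7},
    {"offset": [-8.1, -8.1, 0], "delta_rot": [0, 0, -13], "jaw": 8.7},
    {"offset": [-10.8, -10.8, 0], "delta_rot": [0, 0, -18], "jaw": 8.7},
    {"offset": [-13.5, -13.5, 0], "delta_rot": [0, 0, -23], "jaw": 8.7},
    {"offset": [-16.2, -16.2, 0], "delta_rot": [0, 0, -28], "jaw": 8.7},
    {"offset": [-18.9, -18.9, 0], "delta_rot": [0, 0, -33], "jaw": 8.7},
    {"offset": [-21.6, -21.6, 0], "delta_rot": [0, 0, -37], "jaw": 8.7}
  ]
}}

```text
time: 1.43
position: [0.4634, -0.027, 0.2424]
tool_rot: [0.968, -0.252, -0.0, 0.0]
ft_force: [-0.3, 0.6, 0.1]
grip_width: 0.0869
```

Run:
```python
from h import *
todo([.593,.314,.12],.9)
```

```text
t 1.43 pos [ 0.4634 -0.027   0.2424] F [-0.3  0.6  0.1] w 0.0869
offset cm [ -5.3  -36.09  12.24] rot [ 0.000e+00  3.000e-02 -3.008e+01]
```

{"method": "drive_tool", "body": {
  "plan": [
    {"offset": [-0.5, -3.6, 0], "delta_rot": [0, 0, -4], "jaw": 8.7},
    {"offset": [-1, -7.2, 0], "delta_rot": [0, 0, -8], "jaw": 8.7},
    {"offset": [-1.5, -10.8, 0], "delta_rot": [0, 0, -12], "jaw": 8.7},
    {"offset": [-2, -14.4, 0], "delta_rot": [0, 0, -16], "jaw": 8.7},
    {"offset": [-2.6, -18, 0], "delta_rot": [0, 0, -20], "jaw": 8.7},
    {"offset": [-3.2, -21.6, 0], "delta_rot": [0, 0, -24], "jaw": 8.7},
    {"offset": [-3.7, -25.2, 0], "delta_rot": [0, 0, -28], "jaw": 8.7},
    {"offset": [-4.2, -28.5, 1], "delta_rot": [0, 0, -30.1], "jaw": 8.7}
  ]
}}

```text
time: 2.1
position: [0.5682, 0.2425, 0.2339]
tool_rot: [1.0, 0.008, 0.002, -0.0]
ft_force: [0.3, -0.2, 0.3]
grip_width: 0.0871
```

Run:
```python
from h import *
todo([.593,.314,.12],.9)
o=get_obs(); im=camera("wrist"); c=calibration("wrist"); cv2.imwrite("pics/w1.png",im[:,:,::-1]); np.save("pics/w1.npy",im)
T=np.eye(4);T[:3,:3]=R.from_quat(o["tool_rot"]).as_matrix();T[:3,3]=o["position"]; P=T@c["tool_from_camera"]; np.save("pics/w1P.npy",P)
for p in([.5928,.3143,.014],[.5913+.001,.408,.014],[.5946,.205,.014]): print(proj(c,p,P).round(1))
print(P.round(3).tolist())
```

```text
t 2.1 pos [0.5682 0.2425 0.2339] F [ 0.3 -0.2  0.3] w 0.0871
offset cm [ 2.55 -7.1  11.41] rot [-0.05 -0.22  0.01]
[299.1 116.5]
[301.9  20.5]
[297.3 212.1]
[[1.0, 0.014, 0.008, 0.566], [0.016, -0.958, -0.288, 0.321], [0.004, 0.288, -0.958, 0.397], [0.0, 0.0, 0.0, 1.0]]
```

View pics/w1.png

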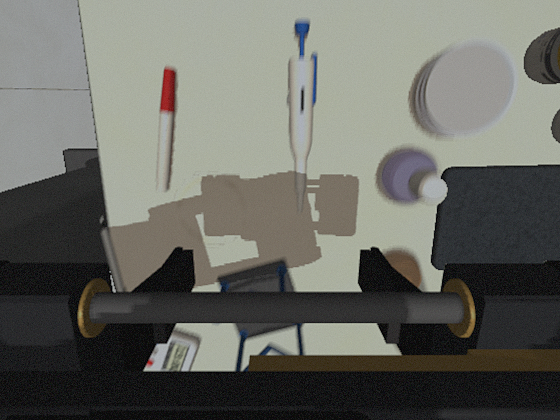

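The wrist view shows the knob at (302,20), the tip at (300,212) and the handle centre at about (301,110), within 2 px of prediction. Moving above the grip point and descending.

{"method": "drive_tool", "body": {
  "plan": [
    {"offset": [0.9, -2.4, 1], "delta_rot": [0, 0, 0], "jaw": 8.7},
    {"offset": [1.8, -4.8, 2.5], "delta_rot": [0, 0, 0], "jaw": 8.7},
    {"offset": [2.6, -7.15, 4], "delta_rot": [0, 0, 0], "jaw": 8.7},
    {"offset": [2.6, -7.15, 7], "delta_rot": [0, 0, 0], "jaw": 8.7},
    {"offset": [2.6, -7.15, 10], "delta_rot": [0, 0, 0], "jaw": 8.7},
    {"offset": [2.6, -7.15, 13], "delta_rot": [0, 0, 0], "jaw": 8.7},
    {"offset": [2.6, -7.15, 15.5], "delta_rot": [0, 0, 0], "jaw": 7},
    {"offset": [2.6, -7.15, 17], "delta_rot": [0, 0, 0], "jaw": 7}
  ]
}}

```text
time: 2.82
position: [0.5892, 0.3108, 0.0585]
tool_rot: [1.0, 0.006, -0.003, 0.001]
ft_force: [0.3, 0.5, -0.4]
grip_width: 0.08
```

Run:
```python
from h import *
todo([.5937,.3145,.004],.9)
o=get_obs(); im=camera("wrist"); c=calibration("wrist"); cv2.imwrite("pics/w2.png",im[:,:,::-1])
T=np.eye(4);T[:3,:3]=R.from_quat(o["tool_rot"]).as_matrix();T[:3,3]=o["position"]; P=T@c["tool_from_camera"]
for p in([.5937,.3145,.014],[.592,.406,.014],[.5946,.205,.014]): print(proj(c,p,P).round(1))
```

```text
t 2.82 pos [0.5892 0.3108 0.0585] F [ 0.3  0.5 -0.4] w 0.08
offset cm [ 0.48 -0.38  5.45] rot [ 0.12  0.36 -0.21]
[283.8 229.3]
[283.8  79.3]
[282.2 367.1]
```

View pics/w2.png

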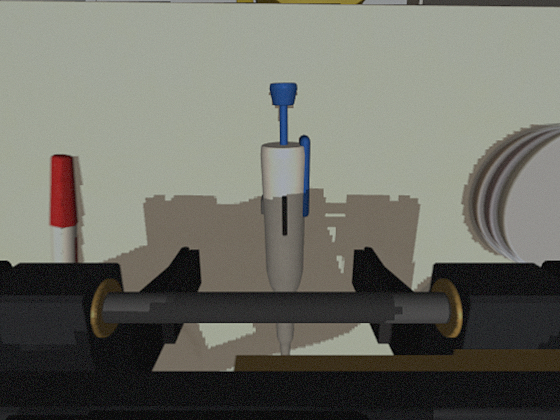

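{"method": "drive_tool", "body": {
  "plan": [
    {"offset": [0, 0, 0], "delta_rot": [0, 0, 0], "jaw": 7},
    {"offset": [0, 0, 0], "delta_rot": [0, 0, 0], "jaw": 7},
    {"offset": [0, 0, 0], "delta_rot": [0, 0, 0], "jaw": 7},
    {"offset": [0, 0, 0], "delta_rot": [0, 0, 0], "jaw": 7},
    {"offset": [0, 0, 0], "delta_rot": [0, 0, 0], "jaw": 7},
    {"offset": [0, 0, 0], "delta_rot": [0, 0, 0], "jaw": 7},
    {"offset": [0, 0, 0], "delta_rot": [0, 0, 0], "jaw": 7},
    {"offset": [0, 0, 0], "delta_rot": [0, 0, 0], "jaw": 7}
  ]
}}

```text
time: 3.53
position: [0.592, 0.3118, 0.063]
tool_rot: [1.0, 0.006, 0.0, -0.0]
ft_force: [-0.9, -0.6, 0.1]
grip_width: 0.07
```

Run:
```python
from h import *
todo([.594,.312,.004],.9)
```

```text
t 3.53 pos [0.592  0.3118 0.063 ] F [-0.9 -0.6  0.1] w 0.07
offset cm [ 0.2  -0.01  5.9 ] rot [-0.01 -0.03 -0.2 ]
```

{"method": "drive_tool", "body": {
  "plan": [
    {"offset": [0.1, 0, 0.8], "delta_rot": [0, 0, 0], "jaw": 7},
    {"offset": [0.2, 0, 2], "delta_rot": [0, 0, 0], "jaw": 7},
    {"offset": [0.2, 0, 3.2], "delta_rot": [0, 0, 0], "jaw": 7},
    {"offset": [0.2, 0, 4.3], "delta_rot": [0, 0, 0], "jaw": 7},
    {"offset": [0.2, 0, 5.2], "delta_rot": [0, 0, 0], "jaw": 7},
    {"offset": [0.2, 0, 5.7], "delta_rot": [0, 0, 0], "jaw": 7},
    {"offset": [0.2, 0, 5.9], "delta_rot": [0, 0, 0], "jaw": 7},
    {"offset": [0.2, 0, 5.9], "delta_rot": [0, 0, 0], "jaw": 7}
  ]
}}

```text
time: 4.2
position: [0.5934, 0.3117, 0.0025]
tool_rot: [1.0, 0.006, -0.001, 0.0]
ft_force: [0.1, -0.0, -0.0]
grip_width: 0.07
```

{"method": "drive_tool", "body": {
  "plan": [
    {"offset": [0, 0, 0], "delta_rot": [0, 0, 0], "jaw": 6},
    {"offset": [0, 0, 0], "delta_rot": [0, 0, 0], "jaw": 5},
    {"offset": [0, 0, 0], "delta_rot": [0, 0, 0], "jaw": 4},
    {"offset": [0, 0, 0], "delta_rot": [0, 0, 0], "jaw": 3},
    {"offset": [0, 0, 0], "delta_rot": [0, 0, 0], "jaw": 2},
    {"offset": [0, 0, 0], "delta_rot": [0, 0, 0], "jaw": 1.5},
    {"offset": [0, 0, 0], "delta_rot": [0, 0, 0], "jaw": 1.5},
    {"offset": [0, 0, 0], "delta_rot": [0, 0, 0], "jaw": 1.5}
  ],
  "squeeze": 20
}}

```text
time: 4.87
position: [0.5939, 0.3118, 0.0036]
tool_rot: [1.0, 0.006, 0.0, -0.0]
ft_force: [0.2, 0.7, -0.3]
grip_width: 0.0253
```

{"method": "drive_tool", "body": {
  "plan": [
    {"offset": [0, 0, 0], "delta_rot": [0, 0, 0], "jaw": 1.5},
    {"offset": [0, 0, 0], "delta_rot": [0, 0, 0], "jaw": 1.5},
    {"offset": [0, 0, 0], "delta_rot": [0, 0, 0], "jaw": 1.5},
    {"offset": [0, 0, 0], "delta_rot": [0, 0, 0], "jaw": 1.5},
    {"offset": [0, 0, 0], "delta_rot": [0, 0, 0], "jaw": 1.5},
    {"offset": [0, 0, 0], "delta_rot": [0, 0, 0], "jaw": 1.5},
    {"offset": [0, 0, 0], "delta_rot": [0, 0, 0], "jaw": 1.5},
    {"offset": [0, 0, 0], "delta_rot": [0, 0, 0], "jaw": 1.5}
  ],
  "squeeze": 20
}}

```text
time: 5.53
position: [0.5939, 0.3118, 0.0036]
tool_rot: [1.0, 0.006, 0.0, -0.0]
ft_force: [-0.2, -0.2, 1.5]
grip_width: 0.025
```

Run:
```python
from h import *
todo([.594,.312,.154],.9)
```

```text
t 5.53 pos [0.5939 0.3118 0.0036] F [-0.2 -0.2  1.5] w 0.025
offset cm [ 1.000e-02 -2.000e-02 -1.504e+01] rot [-0.   -0.01 -0.2 ]
```

Gripped at 25 mm, which fits the handle. Lifting 15 cm.

{"method": "drive_tool", "body": {
  "plan": [
    {"offset": [0, 0, -0.5], "delta_rot": [0, 0, 0], "jaw": 1.5},
    {"offset": [0, 0, -1.7], "delta_rot": [0, 0, 0], "jaw": 1.5},
    {"offset": [0, 0, -3.5], "delta_rot": [0, 0, 0], "jaw": 1.5},
    {"offset": [0, 0, -6], "delta_rot": [0, 0, 0], "jaw": 1.5},
    {"offset": [0, 0, -9], "delta_rot": [0, 0, 0], "jaw": 1.5},
    {"offset": [0, 0, -12], "delta_rot": [0, 0, 0], "jaw": 1.5},
    {"offset": [0, 0, -14], "delta_rot": [0, 0, 0], "jaw": 1.5},
    {"offset": [0, 0, -15], "delta_rot": [0, 0, 0], "jaw": 1.5}
  ],
  "squeeze": 25
}}

```text
time: 6.2
position: [0.5955, 0.3125, 0.1582]
tool_rot: [1.0, 0.006, 0.003, -0.001]
ft_force: [-0.2, 0.4, -0.1]
grip_width: 0.0248
```

Run:
```python
from h import *
todo([.5497,.0818,.154],17.4)
for n in("wrist","scene"):
    im=camera(n); np.save(f"pics/{n}3.npy",im); cv2.imwrite(f"pics/{n}3.png",im[:,:,::-1])
o=get_obs();print(o["position"])
```

```text
t 6.2 pos [0.5955 0.3125 0.1582] F [-0.2  0.4 -0.1] w 0.0248
offset cm [-4.87 23.01  0.34] rot [ -0.06  -0.37 -16.7 ]
[0.59509429 0.31231122 0.15645267]
```

View pics/wrist3.png

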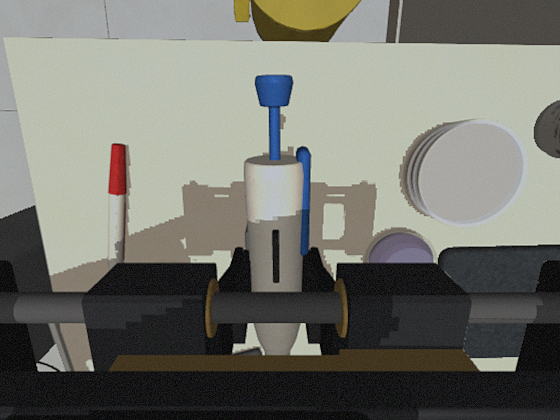

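View pics/scene3.png

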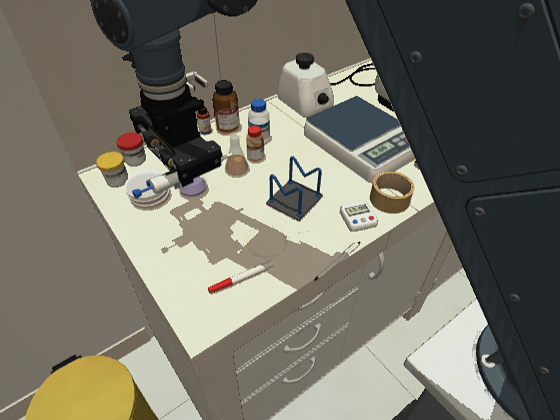

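The lifted pipette is held straight, with the knob end at (274,75) and the handle end at (273,160). Next I'll work out where along the handle it is held.

Run:
```python
from h import *
c=calibration("wrist"); P=np.array(c["tool_from_camera"])
for n,u,v,z in(("knob end top rim",274,75,-.0104),("knob end",274,75,-.018),("handle end top rim",273,157,-.0244),("tick lo",276,283,-.0240)):
    print(n,(onz(c,u,v,z,P)*1000).round(1))
```

```text
knob end top rim [ -1.1 -92.7 -10.4]
knob end [ -1.1 -92.  -18. ]
handle end top rim [ -1.5 -60.2 -24.4]
tick lo [ -0.2  -2.3 -24. ]
```

{"method": "drive_tool", "body": {
  "plan": [
    {"offset": [-0.2, 1, 0], "delta_rot": [0, 0, -0.5], "jaw": 1.5},
    {"offset": [-0.6, 3, 0], "delta_rot": [0, 0, -2], "jaw": 1.5},
    {"offset": [-1.3, 6.2, 0], "delta_rot": [0, 0, -4.5], "jaw": 1.5},
    {"offset": [-2.1, 10.2, 0], "delta_rot": [0, 0, -7.5], "jaw": 1.5},
    {"offset": [-2.9, 14.2, 0], "delta_rot": [0, 0, -10.5], "jaw": 1.5},
    {"offset": [-3.7, 18.2, 0], "delta_rot": [0, 0, -13.5], "jaw": 1.5},
    {"offset": [-4.4, 21.4, 0], "delta_rot": [0, 0, -15.7], "jaw": 1.5},
    {"offset": [-4.7, 22.95, 0], "delta_rot": [0, 0, -16.7], "jaw": 1.5}
  ]
}}

```text
time: 6.97
position: [0.5461, 0.0776, 0.1513]
tool_rot: [0.989, 0.151, -0.004, 0.0]
ft_force: [0.5, 0.4, -0.6]
grip_width: 0.0252
```

{"method": "drive_tool", "body": {
  "plan": [
    {"offset": [0, 0, 0], "delta_rot": [0.5, 0, 0], "jaw": 1.5},
    {"offset": [0, 0, 0], "delta_rot": [1.2, 0, 0], "jaw": 1.5},
    {"offset": [0, 0, 0], "delta_rot": [2, 0, 0], "jaw": 1.5},
    {"offset": [0, 0, 0.2], "delta_rot": [2.6, 0, 0], "jaw": 1.5},
    {"offset": [0, 0, 0.6], "delta_rot": [3, 0, 0], "jaw": 1.5},
    {"offset": [0, 0, 1], "delta_rot": [3, 0, 0], "jaw": 1.5},
    {"offset": [0, 0, 1], "delta_rot": [3, 0, 0], "jaw": 1.5},
    {"offset": [0, 0, 1], "delta_rot": [3, 0, 0], "jaw": 1.5}
  ]
}}

```text
time: 7.63
position: [0.5492, 0.0823, 0.143]
tool_rot: [0.988, 0.152, -0.005, -0.026]
ft_force: [0.5, 0.1, -0.8]
grip_width: 0.0253
```

Run:
```python
from h import *
todo([.5497,.0818,.0636],17.4,3)
for n in("wrist","scene","top"):
    im=camera(n); np.save(f"pics/{n}4.npy",im); cv2.imwrite(f"pics/{n}4.png",im[:,:,::-1])
a=[cv2.imread(f"pics/{n}4.png") for n in("wrist","scene")]
cv2.imwrite("pics/c4.png",np.hstack([a[0][:, 80:480],cv2.resize(a[1][100:240,180:380],(400,280)) if 0 else cv2.resize(a[1][90:230,220:353],(400,420))]))
```

```text
t 7.63 pos [0.5492 0.0823 0.143 ] F [ 0.5  0.1 -0.8] w 0.0253
offset cm [0.04 0.48 7.92] rot [-0.03  0.07  0.04]
```

View pics/c4.png

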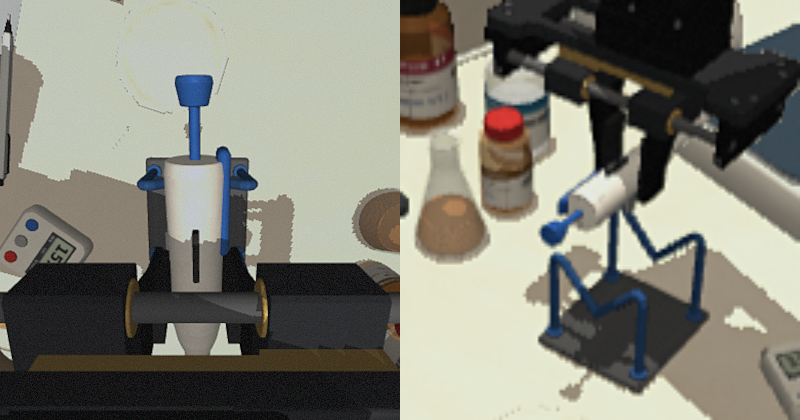

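View pics/top4.png

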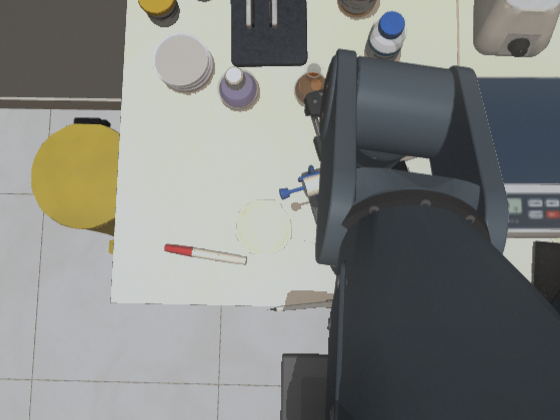

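The pipette is over the rest, with the knob at full-image column 273 and the horns symmetric about column 277. The scene view shows clear space below. Descending most of the way.

{"method": "drive_tool", "body": {
  "plan": [
    {"offset": [0, 0.05, 0.8], "delta_rot": [0, 0, 0], "jaw": 1.5},
    {"offset": [0, 0.12, 2], "delta_rot": [0, 0, 0], "jaw": 1.5},
    {"offset": [0, 0.2, 3.3], "delta_rot": [0, 0, 0], "jaw": 1.5},
    {"offset": [0, 0.28, 4.6], "delta_rot": [0, 0, 0], "jaw": 1.5},
    {"offset": [0, 0.36, 5.8], "delta_rot": [0, 0, 0], "jaw": 1.5},
    {"offset": [0, 0.4, 6.5], "delta_rot": [0, 0, 0], "jaw": 1.5},
    {"offset": [0, 0.43, 6.9], "delta_rot": [0, 0, 0], "jaw": 1.5},
    {"offset": [0, 0.43, 7], "delta_rot": [0, 0, 0], "jaw": 1.5}
  ]
}}

```text
time: 8.45
position: [0.5494, 0.0812, 0.0726]
tool_rot: [0.988, 0.151, -0.005, -0.026]
ft_force: [-0.8, -0.7, -1.3]
grip_width: 0.0252
```

Run:
```python
from h import *
todo([.5497,.0818,.0636],17.4,3)
for n in("wrist","scene"):
    im=camera(n); cv2.imwrite(f"pics/{n}5.png",im[:,:,::-1])
a=[cv2.imread(f"pics/{n}5.png") for n in("wrist","scene")]
cv2.imwrite("pics/c5.png",np.hstack([a[0][:, 80:480],cv2.resize(a[1][110:230,240:354],(400,420))]))
todo([.5497,.0818,.0636],17.4,3)
```

```text
t 8.45 pos [0.5494 0.0812 0.0726] F [-0.8 -0.7 -1.3] w 0.0252
offset cm [ 0.05 -0.    0.9 ] rot [-0.03  0.07 -0.01]
t 8.55 pos [0.55   0.0811 0.0735] F [ 0.  -0.2 -2. ] w 0.025
offset cm [-0.01 -0.02  0.99] rot [ 0.01 -0.02 -0.01]
```

View pics/c5.png

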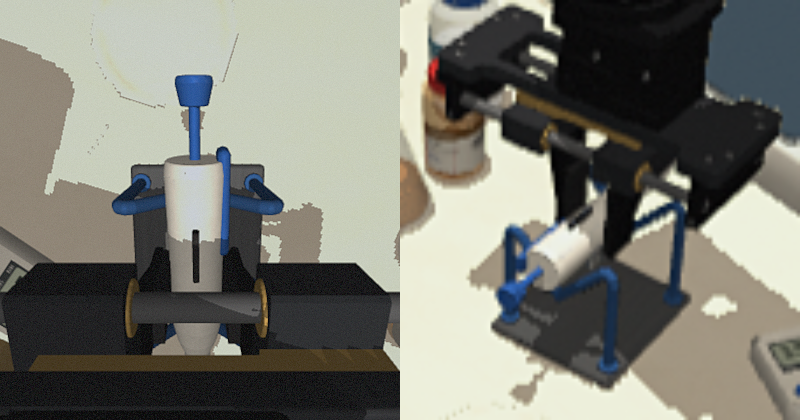

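The knob is between the horns (crop columns 113 to 282, mid 197; pipette 193), so it sits 1–2 mm to one side. I'll shift x by +1 mm and lower slowly.

{"method": "drive_tool", "body": {
  "plan": [
    {"offset": [0.05, 0, 0.1], "delta_rot": [0, 0, 0], "jaw": 1.5},
    {"offset": [0.1, 0.01, 0.2], "delta_rot": [0, 0, 0], "jaw": 1.5},
    {"offset": [0.1, 0.02, 0.35], "delta_rot": [0, 0, 0], "jaw": 1.5},
    {"offset": [0.1, 0.03, 0.5], "delta_rot": [0, 0, 0], "jaw": 1.5},
    {"offset": [0.1, 0.03, 0.6], "delta_rot": [0, 0, 0], "jaw": 1.5},
    {"offset": [0.1, 0.04, 0.7], "delta_rot": [0, 0, 0], "jaw": 1.5},
    {"offset": [0.1, 0.04, 0.75], "delta_rot": [0, 0, 0], "jaw": 1.5},
    {"offset": [0.1, 0.04, 0.75], "delta_rot": [0, 0, 0], "jaw": 1.5}
  ]
}}

```text
time: 9.22
position: [0.5507, 0.0814, 0.0659]
tool_rot: [0.988, 0.151, -0.004, -0.026]
ft_force: [-0.5, -0.9, 0.2]
grip_width: 0.0249
```

{"method": "drive_tool", "body": {
  "plan": [
    {"offset": [0, 0, 0.05], "delta_rot": [0, 0, 0], "jaw": 1.5},
    {"offset": [0, 0, 0.1], "delta_rot": [0, 0, 0], "jaw": 1.5},
    {"offset": [0, 0, 0.15], "delta_rot": [0, 0, 0], "jaw": 1.5},
    {"offset": [0, 0, 0.2], "delta_rot": [0, 0, 0], "jaw": 1.5},
    {"offset": [0, 0, 0.2], "delta_rot": [0, 0, 0], "jaw": 1.5},
    {"offset": [0, 0, 0.2], "delta_rot": [0, 0, 0], "jaw": 1.5},
    {"offset": [0, 0, 0.2], "delta_rot": [0, 0, 0], "jaw": 1.5},
    {"offset": [0, 0, 0.2], "delta_rot": [0, 0, 0], "jaw": 1.5}
  ]
}}

```text
time: 9.88
position: [0.5506, 0.0816, 0.0641]
tool_rot: [0.988, 0.151, -0.004, -0.026]
ft_force: [-1.4, 0.1, 4.1]
grip_width: 0.025
```

Run:
```python
from h import *
todo([.5497,.0818,.0636],17.4,3); print(get_obs()["moment"])
for n in("wrist","scene"):
    im=camera(n); cv2.imwrite(f"pics/{n}6.png",im[:,:,::-1])
a=[cv2.imread(f"pics/{n}6.png") for n in("wrist","scene")]
cv2.imwrite("pics/c6.png",np.hstack([a[0][:, 80:480],cv2.resize(a[1][110:230,240:354],(400,420))]))
todo([.5497,.0818,.0636],17.4,3)
```

```text
t 9.88 pos [0.5506 0.0816 0.0641] F [-1.4  0.1  4.1] w 0.025
offset cm [-0.08 -0.04  0.05] rot [-0.01  0.   -0.01]
[-0.00969354  0.01945442 -0.05366585]
t 9.98 pos [0.5507 0.0816 0.064 ] F [-2.1  0.8  4. ] w 0.0252
offset cm [-0.08 -0.05  0.05] rot [-0.01  0.   -0.01]
```

View pics/c6.png

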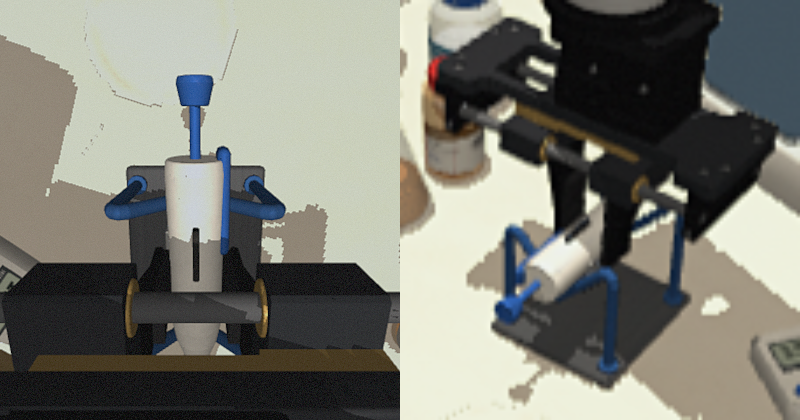

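Contact at the expected height (TCP 0.064, about 4 N upward). I'll ease the sideways load, drop the squeeze, then open gradually.

{"method": "drive_tool", "body": {
  "plan": [
    {"offset": [-0.05, 0, 0], "delta_rot": [0, 0, 0], "jaw": 1.5},
    {"offset": [-0.05, 0, 0], "delta_rot": [0, 0, 0], "jaw": 1.5},
    {"offset": [-0.05, 0, 0], "delta_rot": [0, 0, 0], "jaw": 1.5},
    {"offset": [-0.05, 0, 0], "delta_rot": [0, 0, 0], "jaw": 1.5},
    {"offset": [-0.05, 0, 0], "delta_rot": [0, 0, 0], "jaw": 2.4},
    {"offset": [-0.05, 0, 0], "delta_rot": [0, 0, 0], "jaw": 2.6},
    {"offset": [-0.05, 0, 0], "delta_rot": [0, 0, 0], "jaw": 2.8},
    {"offset": [-0.05, 0, 0], "delta_rot": [0, 0, 0], "jaw": 3}
  ],
  "squeeze": 4
}}

```text
time: 10.65
position: [0.5507, 0.0813, 0.0639]
tool_rot: [0.988, 0.151, -0.004, -0.026]
ft_force: [-0.0, 1.0, 0.1]
grip_width: 0.0286
```

{"method": "drive_tool", "body": {
  "plan": [
    {"offset": [0, 0, 0], "delta_rot": [0, 0, 0], "jaw": 3.3},
    {"offset": [0, 0, 0], "delta_rot": [0, 0, 0], "jaw": 3.7},
    {"offset": [0, 0, 0], "delta_rot": [0, 0, 0], "jaw": 4.2},
    {"offset": [0, 0, 0], "delta_rot": [0, 0, 0], "jaw": 4.7},
    {"offset": [0, 0, 0], "delta_rot": [0, 0, 0], "jaw": 5.3},
    {"offset": [0, 0, 0], "delta_rot": [0, 0, 0], "jaw": 6},
    {"offset": [0, 0, 0], "delta_rot": [0, 0, 0], "jaw": 6},
    {"offset": [0, 0, 0], "delta_rot": [0, 0, 0], "jaw": 6}
  ]
}}

```text
time: 11.32
position: [0.5502, 0.0814, 0.0639]
tool_rot: [0.988, 0.151, -0.004, -0.026]
ft_force: [-0.8, -0.5, 0.2]
grip_width: 0.0589
```

Run:
```python
from h import *
todo([.5497,.0818,.2],17.4,3)
for n in("wrist","scene"):
    im=camera(n); cv2.imwrite(f"pics/{n}7.png",im[:,:,::-1])
a=[cv2.imread(f"pics/{n}7.png") for n in("wrist","scene")]
cv2.imwrite("pics/c7.png",np.hstack([a[0][:, 80:480],cv2.resize(a[1][110:230,240:354],(400,420))]))
```

```text
t 11.32 pos [0.5502 0.0814 0.0639] F [-0.8 -0.5  0.2] w 0.0589
offset cm [ -0.04  -0.77 -13.59] rot [-0.   -0.   -0.01]
```

View pics/c7.png

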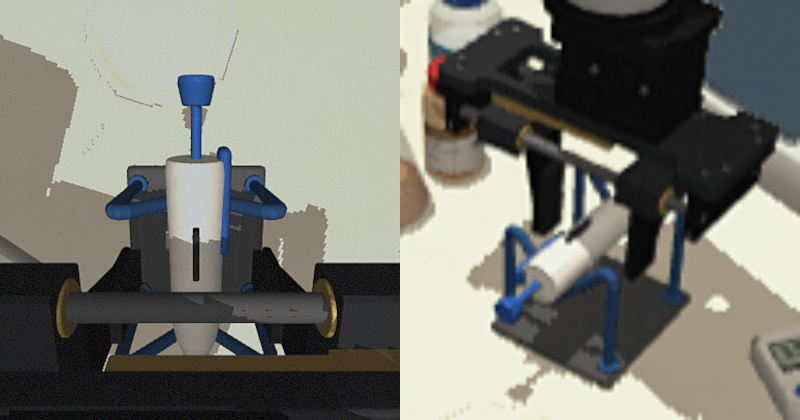

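The pipette is released and lies in both Vs, with its position in the image almost unchanged. Retreating straight up.

{"method": "drive_tool", "body": {
  "plan": [
    {"offset": [0, -0.04, -0.7], "delta_rot": [0, 0, 0], "jaw": 6},
    {"offset": [0, -0.11, -2], "delta_rot": [0, 0, 0], "jaw": 6},
    {"offset": [0, -0.22, -4], "delta_rot": [0, 0, 0], "jaw": 6},
    {"offset": [0, -0.35, -6.5], "delta_rot": [0, 0, 0], "jaw": 6},
    {"offset": [0, -0.5, -9], "delta_rot": [0, 0, 0], "jaw": 6},
    {"offset": [0, -0.65, -12], "delta_rot": [0, 0, 0], "jaw": 6},
    {"offset": [0, -0.77, -14], "delta_rot": [0, 0, 0], "jaw": 6},
    {"offset": [0, -0.8, -15], "delta_rot": [0, 0, 0], "jaw": 6}
  ]
}}

```text
time: 12.08
position: [0.5517, 0.0815, 0.2177]
tool_rot: [0.988, 0.151, -0.001, -0.025]
ft_force: [0.7, 0.0, -0.4]
grip_width: 0.0593
```

{"method": "drive_tool", "body": {
  "plan": [
    {"offset": [0, 1, -0.5], "delta_rot": [0, 0, 0], "jaw": 6},
    {"offset": [0, 3, -1], "delta_rot": [0, 0, 0], "jaw": 6},
    {"offset": [0, 6, -1], "delta_rot": [0, 0, 0], "jaw": 6},
    {"offset": [0, 9.5, -1], "delta_rot": [0, 0, 0], "jaw": 6},
    {"offset": [0, 13, -1], "delta_rot": [0, 0, 0], "jaw": 6},
    {"offset": [0, 16.5, -1], "delta_rot": [0, 0, 0], "jaw": 6},
    {"offset": [0, 19, -1], "delta_rot": [0, 0, 0], "jaw": 6},
    {"offset": [0, 20, -1], "delta_rot": [0, 0, 0], "jaw": 6}
  ]
}}

```text
time: 12.75
position: [0.6104, -0.1142, 0.2118]
tool_rot: [0.988, 0.149, -0.005, -0.025]
ft_force: [1.3, -0.8, 0.9]
grip_width: 0.06
```

Run:
```python
from h import *
todo([.55,.08,.2],17.4,3)
out=[]
for n in("top","scene"):
    im=camera(n); np.save(f"pics/{n}8.npy",im); cv2.imwrite(f"pics/{n}8.png",im[:,:,::-1])
    c=calibration(n); b=cv2.resize(im[:,:,::-1],None,fx=4,fy=4,interpolation=cv2.INTER_CUBIC)
    a=np.radians(3)
    for y in(93,-109,0):
        q=proj(c,rest(0,y/1000*np.cos(a),.074+y/1000*np.sin(a))); print(n,y,q.round(1)); cv2.circle(b,tuple(int(k) for k in q*4+2),4,(0,0,255),-1)
    x0,y0=(260,140) if n=="top" else (230,130)
    out.append(b[y0*4:(y0+100)*4,x0*4:(x0+100)*4])
cv2.imwrite("pics/c8.png",np.hstack(out))
```

```text
t 12.75 pos [ 0.6104 -0.1142  0.2118] F [ 1.3 -0.8  0.9] w 0.06
offset cm [ -0.03 -20.25   2.23] rot [ 0.03  0.08 -0.22]
top 93 [282.3 201.3]
top -109 [408.4 165.9]
top 0 [340.8 184.9]
scene 93 [268.3 199.6]
scene -109 [320.5 153.7]
scene 0 [294.1 176.9]
```

View pics/c8.png

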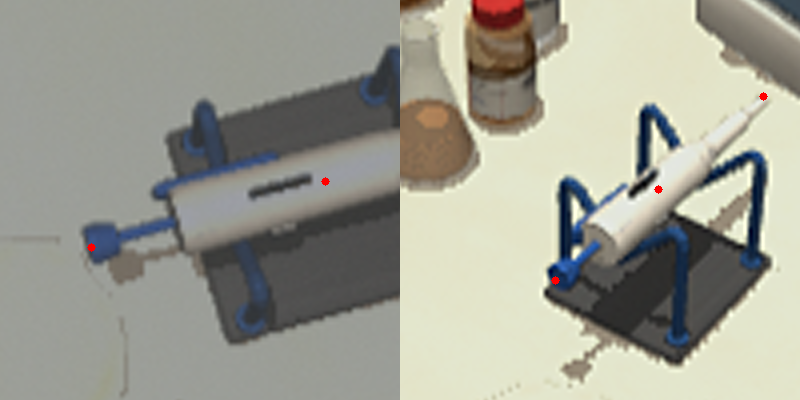

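View pics/scene8.png

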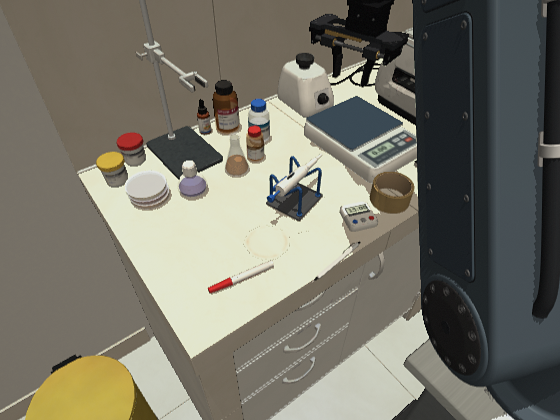

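The seated pipette matches the predicted knob, grip and tip points in the scene view and the knob in the top view. The marker hasn't moved. I'll let the arm settle and hand in.

{"method": "drive_tool", "body": {
  "plan": [
    {"offset": [0, 0, 0], "delta_rot": [0, 0, 0], "jaw": 6},
    {"offset": [0, 0, 0], "delta_rot": [0, 0, 0], "jaw": 6},
    {"offset": [0, 0, 0], "delta_rot": [0, 0, 0], "jaw": 6},
    {"offset": [0, 0, 0], "delta_rot": [0, 0, 0], "jaw": 6},
    {"offset": [0, 0, 0], "delta_rot": [0, 0, 0], "jaw": 6},
    {"offset": [0, 0, 0], "delta_rot": [0, 0, 0], "jaw": 6},
    {"offset": [0, 0, 0], "delta_rot": [0, 0, 0], "jaw": 6},
    {"offset": [0, 0, 0], "delta_rot": [0, 0, 0], "jaw": 6}
  ]
}}

```text
time: 13.52
position: [0.6101, -0.1093, 0.2138]
tool_rot: [0.988, 0.151, -0.004, -0.026]
ft_force: [0.4, 0.0, 0.1]
grip_width: 0.0603
```

Run:
```python
from h import *
a=np.load("pics/scene0.npy").astype(int); b=np.load("pics/scene8.npy").astype(int)
print("marker diff",np.abs(a-b)[255:300,200:280].max(2).mean())
print(hand_in())
```

```text
marker diff 24.46
the job is handed in; nothing more can be done
None
```

The marker-region image difference came out larger than I expected, so I'll check it on the saved pictures.

Run:
```python
import numpy as np,cv2
for i in(0,8):
    for n in("scene","top"):
        im=np.load(f"pics/{n}{i}.npy"); h=cv2.cvtColor(im,cv2.COLOR_RGB2HSV)
        m=((h[...,0]<8)|(h[...,0]>172))&(h[...,1]>130); m=m.astype(np.uint8)
        if n=="scene": m[:260]=0; m[310:]=0; m[:,300:]=0
        else: m[:235]=0; m[270:]=0; m[:,280:]=0
        ys,xs=np.where(m); print(i,n,xs.mean(),ys.mean(),len(xs),"bench",im[240,230] if n=="scene" else im[200,200])
```

```text
0 scene 220.61963190184048 285.13496932515335 163 bench [205 207 178]
0 top 178.21951219512195 249.4329268292683 164 bench [141 143 137]
8 scene 220.61963190184048 285.13496932515335 163 bench [227 229 203]
8 top 178.41666666666666 249.42261904761904 168 bench [157 159 153]
```

The micropipette is lying in both V notches of the blue rest, tip slightly low, and I handed the job in at about 13.5 s. I gripped it by the handle within about 1 mm of the grip point. I lowered it into the notches until about 4 N of contact showed, then opened the fingers gradually and moved the arm clear.

- **Placement:** after release, the knob, grip point and tip matched their predicted seated positions in the scene view to within about a pixel, and the knob did too in the top view. The rest of the pipette was not checked in the top view.
- **Robot clear:** the arm was about 20 cm away, with about 0.4 N on the wrist.
- **Marker:** it has not moved. A first image comparison around it showed an unexpectedly large difference (24). The bench got brighter between the pictures, and the marker's red cap is at the same pixels to within 0.2 px in both views. I made that cap check after handing in, from the saved pictures.
- **Disagreement during the work:** two estimates of the pipette's position along its length differed by about 3 mm, so I gripped between them.

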